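# Load a power adapter into the guarded test station

## Robot

A 6-joint arm with a two-finger parallel gripper is mounted at the origin on a cart in front of the work surface, level with it; the furniture and walls round the work are solid. World frame = base frame: x ahead of the robot, y to its left, z up, the work surface at z = 0. Lengths are in m, angles in degrees, forces in N, time in s.
With the tool pointing down it reaches from about 0.35 to 0.875 m from the base axis. Payload 4.2 kg.
Tool frame: the origin (TCP) lies midway between the tips of the shut fingers; the grasp point (between the pads) lies 19 mm behind it; z points along the fingers, y is the line along which they close (so a half turn about z gives the same grasp; the last joint's range is limited). The gripper opens to 87 mm and grips with 3 to 60 N. Pads are 19 mm wide; open, the fingers measure 117 mm over their backs; the gripper's body (75 mm by 190 mm) begins 51 mm behind the grasp point.
Start: joints at [90.848, 22.042, 0.453, 0, -68.411, -14.817], TCP at [0.151, 0.607, 0.223] pointing down, gripper open.
Joint ranges: [-179.83, 179.83], [-69.29, 118.12], [-61.27, 80.66], [-181.25, 117.63], [-171.15, -9.14], [-177.46, 177.46]. Speed limits (degrees/s): [159.86, 159.86, 180, 180, 180, 180].

## Interface

Orientations are given as a 3x3 rotation matrix whose columns are the frame's x, y, z axes.
In Python, from station import r, cams gives the robot as it stands.
- The arm moves only by the tool play_rows, never from a script. Its argument "commands" is text: rows parted by semicolons, each of 6 numbers parted by spaces: the shift along the world's x, y, z normalised to -1 to 1, where 1 is 30 mm, then the turn, a rotation vector about the world's x, y, z normalised to -1 to 1, where 1 is 0.15 rad. A call has 1 to 20 rows; each row shifts and turns the commanded pose from where the row before left it; what a row does not reach is not made up. A row lasts 1/10 s, in which the tool goes at most 50 mm and 8.59 degrees, less where a joint would pass 70% of its speed; a pose out of reach is approached as far as the arm can. A call with a number of a shift or a turn outside -1 to 1 is refused whole. A call with a gripper value outside its range is refused whole. "grip" is the finger opening in mm, from 0 to 87, set as the call begins (left out, the last holds). The fingers move at their own pace and stop on an object; the grip force is fixed at half the most. Time passes only in rows, so rows that do not move let the fingers close. It gives the time, the measured TCP pose, the force, the opening and the grip force at its end, in the units of the state.
- r.sense(): the state, without advancing time (a new reading comes with each control period).
- cams.capture(name): name is "scene" or "side" or "wrist"; returns (picture, depth): 480x640x3 uint8, blue, green, red; 480x640 float32, m along the optical axis (not along the pixel's ray), 0 where there is no reading.
- cams.camera_info(name): a dict with "mtx" (3x3 intrinsics, pixels), "R" (3x3) and "t" (3): a world point X has camera coordinates R X + t. Camera axes: x right, y down, z forward; pixel columns grow to the right and rows downward; lengths in m; the calibration is good to about 2 mm. A picture is of the moment at which its call begins: read the wrist's pose just before it. camera_info takes no time and is no camera call; for the wrist camera it gives the pose at the moment of the call.
- r.finish_job(): hands the job in; it is judged then, once.
The state is a dict: "time_s": time; "joints": joint angles; "joint_velocities": joint speeds; "effort": joint torques, N m; "tcp_pos": TCP position; "ee_rot": TCP orientation; "wrist_force": force on the tool from outside, world axes, zero at the start; "moment": the same for the moment, N m; "gripper_width": opening from 0.0 (shut) to 1.0 (fully open); "gripper_force": force on a finger pad.
Only numpy, scipy, OpenCV 4.12 (cv2) and the standard library are available. Lean on these libraries where they do the work, as an engineer would, in place of code of your own. Each camera call takes 0.05 s, during which the arm holds its last target. There are 200 camera calls.

## Task

Swing the clear safety guard of the test station right up, take the black adapter brick that lies loose beside the big coil of cable (not the one among the tools at the far right) and set it down flat between the four black corner fences, its long side along the longer side of the nest (do not drop it in), and let go of it. Then lower the guard fully shut over it. Leave the solder spool and the roll of black tape near it where they are.

Things in the scene. Friction and masses are not known exactly. Their poses are not given: they have to be found in the camera images.
- station: the test station, a grey base plate 165 (x) x 160 (y) x 18 mm fixed to the left part of the table, hinge to the robot's left; origin on its underside near the middle, 5 mm along +x from below point nest; x points from the handle side to the hinge side (about the robot's left), y along the hinge line, z up
- adapter: the black adapter brick near the coil of cable, a loose box 38 (its x) x 58 (its y) x 30 mm (z), about 0.12 kg; origin at the centre of its underside, z up
- adapter_center (a point): centre of the adapter brick, 15 mm above its underside, same axes
- nest (a point): centre of the nest floor (blue pad), 18.5 mm above the table. Axes as the station. Four L-shaped black corner fences, 8 mm high and 5 mm thick, enclose 72 mm along x by 52 mm along y; finger gaps 40 mm wide in the long sides, 24 mm in the short ones. The adapter lies with its long axis along this x, either way round
- hinge (a point): centre of the guard's hinge line, 30 mm above the table; fixed, axes as nest. It lies 65 mm along +x and 11.5 mm above nest
- guard (a joint): angle of the clear guard with yellow edges, rad: 0 shut, 1.75 fully open (100 degrees, clear of the nest). Starts shut or a little ajar. Stiff friction hinge: it stays where it is left; 1 to 3 N at the handle moves it. The hood is an open-bottomed box 120 x 120 x 60 mm; shut, its top is 80 mm above the table and it is centred over the nest
- handle (a point): centre of the guard's orange bar handle, round, 10 mm thick, 112 mm long, parallel to the hinge line; arms 50 mm either side. At guard angle a: x = -150 cos a + 75 sin a, z = 150 sin a + 75 cos a mm from hinge in its axes. 25 mm ahead of and above the hood's front top edge: can be pinched from straight above at any angle and turns between the fingers
- spool_center (a point): centre of the grey and white solder spool, 52 mm across and 36 mm high, standing loose near the adapter (not the one at the back); bystander
- tape_center (a point): centre of the roll of black tape, 55 mm across and 19 mm high, lying loose; bystander
Things that resemble listed ones, but are neither listed nor needed, are in the scene too. Several things look just like the adapter: the one meant starts farthest from the robot's base.

How it is judged (in metres and radians):
On the way, in this order (a step that is already met when the one before it is completed fails the run):
1. the guard is swung up, past 74 degrees (value of joint guard above 1.3 rad), for 0.2 s.
2. the adapter lies released in the nest while the guard is still up (horizontal distance between adapter_center and nest below 0.012 m and z of adapter_center in the frame of nest between 0.01 and 0.02 m and angle between adapter_center's own z axis and vertical below 0.12 rad and angle between the y axis of adapter_center and the x axis of nest, either way round below 0.35 rad and contact force between the fingers and adapter below 0.1 N and linear speed of adapter below 0.03 m/s and value of joint guard above 0.9 rad), for 0.2 s.
At the end, for the whole second after the job is handed in: The guard is shut (below 0.06 rad, 10 mm at the handle) and at rest; under it the adapter lies flat on the nest floor between the fences, released and at rest: centre within 12 mm of the nest's centre, height within 5 mm, long axis within 0.35 rad of the nest's long side (either way round) (horizontal distance between adapter_center and nest below 0.012 m and z of adapter_center in the frame of nest between 0.01 and 0.02 m and angle between adapter_center's own z axis and vertical below 0.12 rad and angle between the y axis of adapter_center and the x axis of nest, either way round below 0.35 rad and contact force between the fingers and adapter below 0.1 N and linear speed of adapter below 0.03 m/s and value of joint guard below 0.06 rad and velocity of joint guard between -0.05 and 0.05 rad/s); the robot touches nothing.
It fails at once if the adapter is dropped over the station: it falls faster than 0.8 m/s (over 3 cm) with no finger on it (linear speed of adapter above 0.8 m/s and contact force between the fingers and adapter below 0.1 N and horizontal distance between adapter_center and nest below 0.06 m).
It fails at once if the solder spool is moved more than 3 cm (distance of spool_center from where it was at the start of the episode above 0.03 m).
It fails at once if the roll of tape is moved more than 3 cm (distance of tape_center from where it was at the start of the episode above 0.03 m).
It also fails if it takes over 72 s, if anything falls off the work surface, if the arm or the gripper's body presses on something with over 40 N, if the wrist force passes 120 N, or if a joint passes its speed limit or range.

## Working session

There is one attempt and no reset: what is moved stays moved. The work goes in short steps, Python scripts to look and compute and a tool call to move; the robot and the scene stay as the last step left them, time stands still between calls to the robot, and variables do not carry over. Pictures are saved under pics/ and viewed, at most 10 in all, crops included, and the job is handed in when it is done.

Besides the shell and the picture viewer there is one more tool, called after "Request:" as name(argument=value, ...) on one line, values as JSON. play_rows: Moves the arm, as the interface text tells. Scaled input: -1 to 1 covers 30 mm each way for a shift and 0.15 rad each way for a turn. Its arguments: {"type":"object","properties":{"commands":{"type":"string"},"grip":{"type":"number"}},"required":["commands"]}

```bash
mkdir -p pics; cat > h.py <<'E'
import numpy as np, cv2
from station import r, cams
def cap(n,save=None):
    info=cams.camera_info(n); p,d=cams.capture(n)
    if save: cv2.imwrite('pics/'+save,p); np.savez('pics/'+save+'.npz',p=p,d=d,K=info['mtx'],R=info['R'],t=info['t'])
    return p,d,info
def world(d,info_or,us=None):
    K,R,t=[np.array(info_or[k]) for k in ('K','R','t')] if 'K' in info_or else [np.array(info_or[k]) for k in('mtx','R','t')]
    v,u=np.mgrid[0:d.shape[0],0:d.shape[1]]
    c=np.stack([(u-K[0,2])/K[0,0]*d,(v-K[1,2])/K[1,1]*d,d],-1)
    return (c-t.reshape(3))@R
def ray(info,u,v,z):
    K,R,t=[np.array(info[k]) for k in ('mtx','R','t')]
    o=-R.T@t.reshape(3); w=R.T@np.linalg.inv(K)@np.array([u,v,1.]); return o+w*(z-o[2])/w[2]
E
python3 - <<'E'
from h import *
for n in('scene','side'):
    p,d,i=cap(n,n+'0.png'); print(n,(-np.array(i['R']).T@np.array(i['t']).reshape(3)).round(3))
s=r.sense();print(s['time_s'],s['tcp_pos'],s['ee_rot'],s['gripper_width'])
E
```

```text
scene [0.081 0.678 0.774]
side [0.444 0.801 0.846]
0.1 [0.15070688 0.60597637 0.22155009] [[ 9.70400740e-01 -2.41500034e-01 -3.71571794e-04]
 [-2.41500290e-01 -9.70398707e-01 -1.98973741e-03]
 [ 1.19948863e-04  2.02057735e-03 -9.99997951e-01]] 0.9983817606013221
```

View pics/scene0.png

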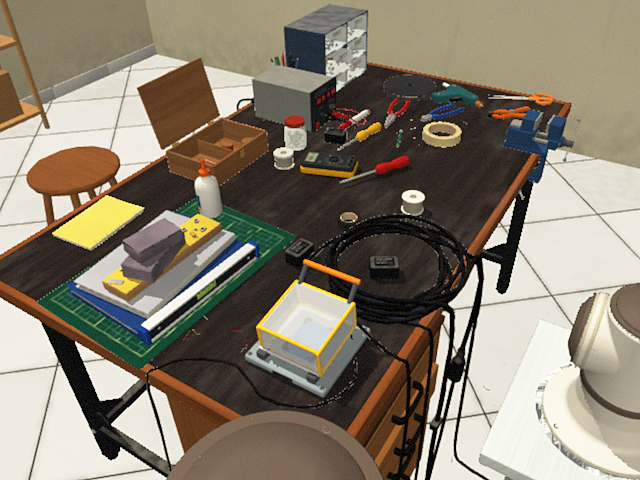

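View pics/side0.png

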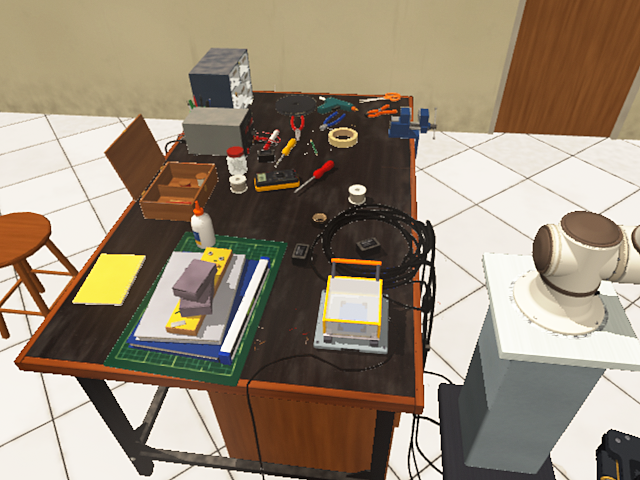

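```bash
python3 - <<'E'
from h import *
z=np.load('pics/scene0.png.npz'); W=world(z['d'],z)
for n,(u,v) in dict(A=(299,246),B=(384,260),C=(336,130),spool=(412,196),spool2=(283,152),ring=(348,217),hl=(308,265),hr=(354,283),table=(300,200),plate=(350,350)).items(): 
    q=W[v-2:v+3,u-2:u+3].reshape(-1,3); print(n,np.median(q,0).round(3),np.linalg.norm(np.median(q,0)[:2]).round(3))
p=z['p'];a=cv2.resize(p[190:400,230:450],None,fx=2.7,fy=2.7,interpolation=cv2.INTER_CUBIC)
cv2.imwrite('pics/crop1.png',a)
E
```

```text
A [ 0.631 -0.083  0.032] 0.636
B [ 0.459 -0.131  0.032] 0.477
C [ 0.833 -0.567  0.032] 1.007
spool [ 0.506 -0.367  0.037] 0.625
spool2 [ 0.886 -0.386  0.037] 0.967
ring [ 0.611 -0.251  0.009] 0.661
hl [0.523 0.044 0.121] 0.525
hr [0.43  0.044 0.119] 0.432
table [ 0.752 -0.263  0.   ] 0.797
plate [0.405 0.099 0.02 ] 0.417
```

View pics/crop1.png

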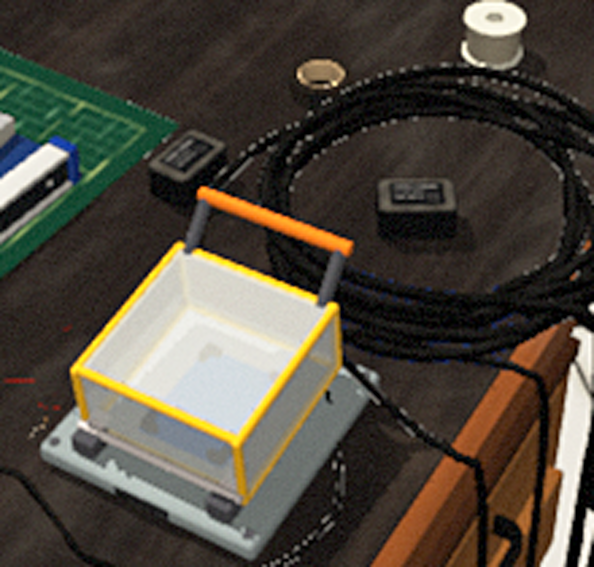

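Crop (2.7× from (230,190)): there are three look-alikes. A is at scene (299,246), outside and beside the coil, 0.64 m from the base. B is at (384,260), inside the coil, 0.48 m. C is at (336,130), among the tools at the far right, 1.0 m, out of reach and excluded by the task. A is the one meant: it lies beside the coil and is the farther of the two near it. The spool is at (412,196), and the tape roll with a brown core at (348,217). The guard is slightly ajar with its orange handle at (308,265)-(354,283).

```bash
python3 - <<'E'
from h import *
for f in ('scene0','side0'):
    z=np.load(f'pics/{f}.png.npz'); W=world(z['d'],z); hsv=cv2.cvtColor(z['p'],cv2.COLOR_BGR2HSV)
    X,Y,Z=W[...,0],W[...,1],W[...,2]
    o=(hsv[...,0]>5)&(hsv[...,0]<18)&(hsv[...,1]>150)&(hsv[...,2]>150)&(Z>.09)&(Z<.2)&(X>.3)&(X<.65)&(Y>-.1)&(Y<.2)
    P=W[o]; c=P.mean(0); v=np.linalg.svd(P-c)[2][0]; s=(P-c)@v
    print(f,'handle n',len(P),'mid',(c+v*(s.max()+s.min())/2).round(4),'dir',v.round(3),'len',np.ptp(s).round(3))
    def rect(m,name):
        P=W[m]; (c,wh,a)=cv2.minAreaRect((P[:,:2]*1000).astype(np.float32)); print(name,len(P),np.round(c,1),np.round(wh,1),round(a,1),'z',np.median(P[:,2]).round(4))
    dark=hsv[...,2]<90
    rect((abs(X-.631)<.06)&(abs(Y+.083)<.06)&(Z>.026)&(Z<.037),'A top')
    rect((abs(X-.48)<.14)&(abs(Y-.12)<.14)&(Z>.012)&(Z<.0235)&(hsv[...,2]>100),'plate')
    b=(hsv[...,0]>95)&(hsv[...,0]<125)&(hsv[...,1]>25)&(X>.4)&(X<.55)&(Y>.05)&(Y<.2)&(hsv[...,2]>120)
    rect(b,'bluepad')
    y=(hsv[...,0]>18)&(hsv[...,0]<33)&(hsv[...,1]>120)&(abs(X-.48)<.12)&(abs(Y-.12)<.12)&(Z>.01); rect(y&(Z>.07),'yellow top')
    rect((abs(X-.611)<.06)&(abs(Y+.251)<.05)&(Z>.006)&(Z<.03),'tape')
E
```

```text
scene0 handle n 226 mid [0.4785 0.0423 0.1223] dir [-1.    -0.019 -0.003] len 0.112
A top 347 [621.5 -91.4] [97.3 53.6] 60.8 z 0.0315
plate 1947 [472.8  97.9] [218.7 160.2] 87.8 z 0.0188
bluepad 227 [429.5 133.5] [138.5  58.8] 59.8 z 0.0671
yellow top 701 [478.7 110.7] [125.7 148.3] 1.3 z 0.0847
tape 320 [ 599.5 -234.9] [ 56.7 107.4] 77.5 z 0.0187
side0 handle n 102 mid [0.4802 0.0431 0.1189] dir [-1.    -0.027 -0.008] len 0.111
A top 222 [613.5 -97. ] [116.5  57.4] 50.6 z 0.0289
plate 1232 [459.5  94.5] [221.7 199.5] 89.8 z 0.0167
bluepad 199 [480.4 126.3] [116.5 139. ] 90.0 z 0.0613
yellow top 466 [479.1 112.2] [121.6 150.6] 0.7 z 0.0844
tape 199 [ 590.2 -233.3] [59.9 80.3] 85.2 z 0.0158
```

Request:
play_rows(commands="0.575 -0.99 0 0 0 0.093;0.575 -0.99 0 0 0 0.093;0.575 -0.99 0 0 0 0.093;0.575 -0.99 0 0 0 0.093;0.575 -0.99 0 0 0 0.093;0.575 -0.99 0 0 0 0.093;0.575 -0.99 0 0 0 0.093;0.575 -0.99 0 0 0 0.093;0.575 -0.99 0 0 0 0.093;0.575 -0.99 0 0 0 0.093;0.575 -0.99 0 0 0 0.093;0.575 -0.99 0 0 0 0.093;0.575 -0.99 0 0 0 0.093;0.575 -0.99 0 0 0 0.093;0.575 -0.99 0 0 0 0.093;0.575 -0.99 0 0 0 0.093;0.575 -0.99 0 0 0 0.093;0.575 -0.99 0 0 0 0.093;0.575 -0.99 0 0 0 0.093;0 0 0 0 0 0", grip=50)

```text
time_s: 2.1
tcp_pos: [0.4795, 0.0396, 0.2219]
ee_rot: [[1.0, 0.017, -0.001], [0.017, -1.0, -0.001], [-0.001, 0.001, -1.0]]
wrist_force: [-0.0, 0.8, -0.4]
gripper_width: 0.573
gripper_force: 0.0
```

```bash
python3 - <<'E'
from h import *
p,d,i=cap('wrist','w1.png'); W=world(d,i); hsv=cv2.cvtColor(p,cv2.COLOR_BGR2HSV)
o=(hsv[...,0]>5)&(hsv[...,0]<18)&(hsv[...,1]>150)&(hsv[...,2]>120)&(W[...,2]>.09)&(W[...,2]<.2)
P=W[o]; c=P.mean(0); v=np.linalg.svd(P-c)[2][0]; s=(P-c)@v
print(len(P),(c+v*(s.max()+s.min())/2).round(4),v.round(3),np.ptp(s).round(3),P[:,2].max())
s=r.sense();print(s['time_s'],s['tcp_pos'].round(4),s['ee_rot'].round(3).tolist())
E
```

```text
1507 [0.4783 0.0401 0.122 ] [-1.    -0.009 -0.002] 0.112 0.12521829933127404
2.15 [0.4788 0.0407 0.2218] [[1.0, 0.018, -0.001], [0.018, -1.0, -0.0], [-0.001, 0.0, -1.0]]
```

View pics/w1.png

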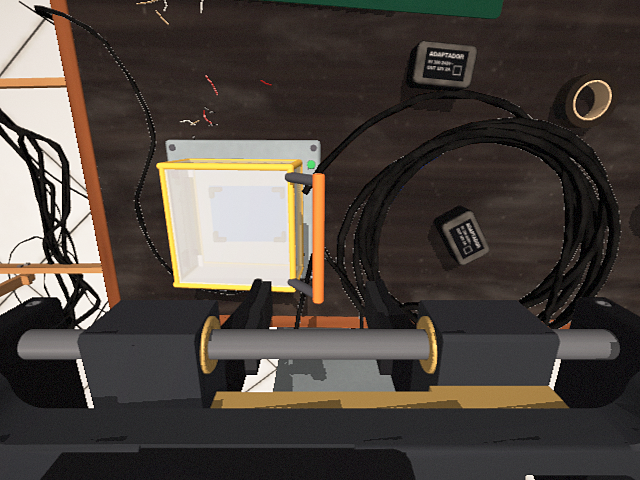

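Wrist view: handle (319,238), pad (248,215) through the hood, adapter A (444,65), B (462,240) inside the coil, tape (588,102). Measuring the pad and adapter A here.

```bash
python3 - <<'E'
from h import *
z=np.load('pics/w1.png.npz'); i=dict(mtx=z['K'],R=z['R'],t=z['t']); W=world(z['d'],z); hsv=cv2.cvtColor(z['p'],cv2.COLOR_BGR2HSV)
def rect(m,h,name):
    m=cv2.morphologyEx(m.astype(np.uint8),cv2.MORPH_OPEN,np.ones((3,3)))
    c=max(cv2.findContours(m,cv2.RETR_EXTERNAL,cv2.CHAIN_APPROX_NONE)[0],key=cv2.contourArea)
    P=np.array([ray(i,*q[0],h)[:2]*1000 for q in c],np.float32); R=cv2.minAreaRect(P); print(name,len(P),np.round(R[0],1),np.round(R[1],1),round(R[2],1), cv2.boundingRect(c))
box=np.zeros((480,640),bool); box[170:260,195:295]=1
print(hsv[215,248],hsv[180,185])
rect(box&(hsv[...,0]>95)&(hsv[...,0]<130)&(hsv[...,1]>hsv[215,248,1]*0.6),.0185,'pad')
b=np.zeros_like(box); b[30:100,395:490]=1
rect(b&(W[...,2]>.024)&(W[...,2]<.036),.030,'A top')
print(np.median(W[b&(W[...,2]>.024)][:,2]))
b=np.zeros_like(box); b[130:160,150:335]=1; b[:,:]|=0
rect(b&(W[...,2]>.012)&(W[...,2]<.024),.018,'plate front')
E
```

```text
[116   8 230] [ 15  18 221]
pad 239 [477.1 117.5] [62.1 84.1] 1.0 (211, 186, 76, 55)
A top 197 [628.5 -77.7] [58.7 38.3] 85.7 (412, 41, 66, 48)
0.030737420392092693Traceback (most recent call last):
  File "<stdin>", line 13, in <module>
numpy._core._exceptions._UFuncOutputCastingError: Cannot cast ufunc 'bitwise_or' output from dtype('int64') to dtype('bool') with casting rule 'same_kind'
```

Request:
play_rows(commands="0 0 -1 0 0 0;0 0 -1 0 0 0;0 0 -1 0 0 0;0 0 -0.9 0 0 0;0 0 0 0 0 0;0 0 0 0 0 0", grip=30)

```text
time_s: 2.75
tcp_pos: [0.4786, 0.0428, 0.1059]
ee_rot: [[1.0, 0.023, -0.0], [0.023, -1.0, -0.001], [-0.0, 0.001, -1.0]]
wrist_force: [0.3, 0.0, -0.9]
gripper_width: 0.349
gripper_force: 0.0
```

Request:
play_rows(commands="0 0 0 0 0 0;0 0 0 0 0 0;0 0 0 0 0 0;0 0 0 0 0 0", grip=0)

```text
time_s: 3.15
tcp_pos: [0.4793, 0.0402, 0.1073]
ee_rot: [[1.0, 0.023, 0.001], [0.023, -1.0, -0.004], [0.001, 0.004, -1.0]]
wrist_force: [1.7, -9.4, 5.9]
gripper_width: 0.103
gripper_force: 30.0
```

```bash
python3 - <<'E'
from h import *
s=r.sense();print(s['time_s'],s['tcp_pos'].round(4),s['gripper_width'],s['gripper_force'],s['wrist_force'])
# arc increments (units of 30mm)
a0=.0825; A=np.linspace(a0,1.75,21)
y=-150*np.cos(A)+75*np.sin(A); z=150*np.sin(A)+75*np.cos(A)
print(y[-1]-y[0],z[-1]-z[0]); print(';'.join(f'0 {a:.2f} {b:.2f} 0 0 0' for a,b in zip(np.diff(y)/30,np.diff(z)/30)))
E
```

```text
3.15 [0.4793 0.0402 0.1073] 0.10251745966536518 29.985912144184113 [ 1.69847263 -9.4325849   5.88368026]
243.84519163584847 47.123560613600745
0 0.26 0.39 0 0 0;0 0.29 0.36 0 0 0;0 0.32 0.34 0 0 0;0 0.35 0.31 0 0 0;0 0.37 0.28 0 0 0;0 0.39 0.25 0 0 0;0 0.41 0.22 0 0 0;0 0.43 0.18 0 0 0;0 0.44 0.14 0 0 0;0 0.45 0.11 0 0 0;0 0.46 0.07 0 0 0;0 0.46 0.03 0 0 0;0 0.47 -0.01 0 0 0;0 0.46 -0.05 0 0 0;0 0.46 -0.09 0 0 0;0 0.45 -0.12 0 0 0;0 0.44 -0.16 0 0 0;0 0.42 -0.20 0 0 0;0 0.40 -0.23 0 0 0;0 0.38 -0.26 0 0 0
```

Request:
play_rows(commands="0 0.26 0.39 0 0 0;0 0.29 0.36 0 0 0;-0.01 0.32 0.34 0 0 0;0 0.35 0.31 0 0 0;-0.01 0.37 0.28 0 0 0;0 0.39 0.25 0 0 0;-0.01 0.41 0.22 0 0 0;0 0.43 0.18 0 0 0;-0.01 0.44 0.14 0 0 0;0 0.45 0.11 0 0 0")

```text
time_s: 4.15
tcp_pos: [0.478, 0.1528, 0.185]
ee_rot: [[1.0, 0.021, 0.002], [0.021, -1.0, -0.001], [0.002, 0.001, -1.0]]
wrist_force: [1.5, -5.8, 6.0]
gripper_width: 0.101
gripper_force: 30.0
```

Request:
play_rows(commands="0 0.46 0.07 0 0 0;-0.01 0.46 0.03 0 0 0;0 0.47 -0.01 0 0 0;-0.01 0.46 -0.05 0 0 0;0 0.46 -0.09 0 0 0;-0.01 0.45 -0.12 0 0 0;0 0.44 -0.16 0 0 0;-0.01 0.42 -0.20 0 0 0;0 0.40 -0.23 0 0 0;0 0.24 -0.16 0 0 0;0 0 0 0 0 0")

```text
time_s: 5.25
tcp_pos: [0.4761, 0.2826, 0.154]
ee_rot: [[1.0, 0.022, -0.0], [0.022, -1.0, 0.001], [-0.0, -0.001, -1.0]]
wrist_force: [5.3, -0.4, -2.6]
gripper_width: 0.103
gripper_force: 30.0
```

Request:
play_rows(commands="0 0 0 0 0 0;0 0 0 0 0 0;0 0 0 0 0 0;0 0 1 0 0 0;0 0 1 0 0 0;0 0 1 0 0 0;0 -0.5 1 0 0 0.5;0 -1 0.3 0 0 1;0 -1 0 0 0 1;0 -1 0 0 0 1;0 -1 0 0 0 1;0 -1 0 0 0 1;0 -1 0 0 0 1;0 -1 0 0 0 1;0 0 0 0 0 0", grip=30)

```text
time_s: 6.75
tcp_pos: [0.475, 0.0537, 0.2846]
ee_rot: [[0.413, 0.911, -0.001], [0.911, -0.413, 0.0], [-0.0, -0.001, -1.0]]
wrist_force: [-0.6, 0.5, 0.1]
gripper_width: 0.347
gripper_force: 0.0
```

```bash
python3 - <<'E'
from h import *
s=r.sense();print(s['time_s'],s['tcp_pos'].round(4),s['joints'])
p,d,i=cap('wrist','w2.png')
E
```

```text
6.75 [0.475  0.0537 0.2846] [ 2.59592572e+01  5.10242252e+00 -1.31489528e+01 -3.41692373e-02
 -7.17796606e+01  1.29646916e+02]
```

View pics/w2.png

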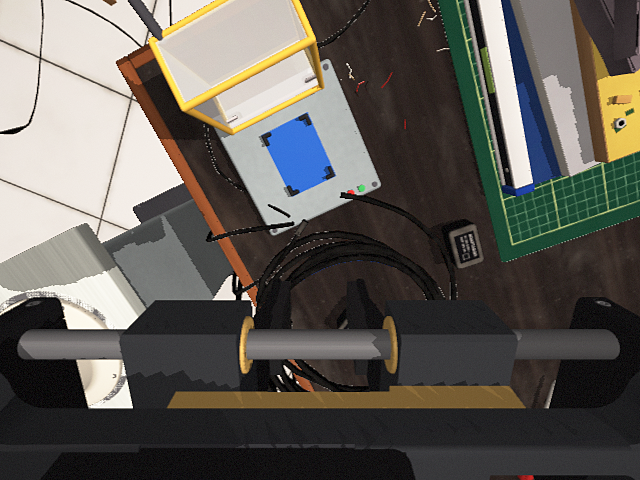

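Guard is up. The nest is clear at (298,153), its black corner fences around the blue pad, and A is at (463,244).

```bash
python3 - <<'E'
from h import *
z=np.load('pics/w2.png.npz'); i=dict(mtx=z['K'],R=z['R'],t=z['t']); W=world(z['d'],z); hsv=cv2.cvtColor(z['p'],cv2.COLOR_BGR2HSV)
def rect(m,h,name):
    m=cv2.morphologyEx(m.astype(np.uint8),cv2.MORPH_OPEN,np.ones((3,3)))
    c=max(cv2.findContours(m,cv2.RETR_EXTERNAL,cv2.CHAIN_APPROX_NONE)[0],key=cv2.contourArea)
    P=np.array([ray(i,*q[0],h)[:2]*1000 for q in c],np.float32); R=cv2.minAreaRect(P); print(name,len(P),np.round(R[0],1),np.round(R[1],1),round(R[2],1), cv2.boundingRect(c))
box=np.zeros((480,640),bool); box[100:205,240:345]=1
rect(box&(hsv[...,0]>95)&(hsv[...,0]<130)&(hsv[...,1]>120)&(hsv[...,2]>80),.0185,'pad blue')
dk=box&(hsv[...,2]<75)
n=ray(i,298,153,.0185); P=np.array([ray(i,u,v,.0265)[:2]*1000 for v,u in np.argwhere(dk)],np.float32)
P=P[np.abs(P-[477,118]).max(1)<55]; R=cv2.minAreaRect(P); print('fences',len(P),np.round(R[0],1),np.round(R[1],1),round(R[2],1))
b=np.zeros_like(box); b[205:285,425:500]=1
rect(b&(W[...,2]>.024)&(W[...,2]<.036),.030,'A top')
# heights round A: surface profile in world along x either side
X,Y,Z=W[...,0],W[...,1],W[...,2]
for x0 in np.arange(.585,.68,.008):
    m=(abs(X-x0)<.004)&(abs(Y+.078)<.012); print(round(x0,3),m.sum(),Z[m].max().round(3) if m.any() else None,end=' | ')
E
```

```text
pad blue 197 [477. 118.] [63.1 83.8] 0.9 (267, 117, 64, 75)
fences 242 [476.7 117.9] [60.3 80.8] 0.9
A top 126 [628.4 -76.7] [59.5 39. ] 85.7 (447, 223, 37, 46)
0.585 88 0.002 | 0.593 90 0.002 | 0.601 112 0.013 | 0.609 171 0.032 | 0.617 102 0.033 | 0.625 103 0.033 | 0.633 105 0.033 | 0.641 103 0.033 | 0.649 39 0.032 | 0.657 27 0.002 | 0.665 96 0.003 | 0.673 96 0.003 |
```

Request:
play_rows(commands="0.269 -0.229 0 0 0 -0.979;0.269 -0.229 0 0 0 -0.979;0.269 -0.229 0 0 0 -0.979;0.269 -0.229 0 0 0 -0.979;0.269 -0.229 0 0 0 -0.979;0.269 -0.229 0 0 0 -0.979;0.269 -0.229 0 0 0 -0.979;0.269 -0.229 0 0 0 -0.979;0.269 -0.229 0 0 0 -0.979;0.269 -0.229 0 0 0 -0.979;0.269 -0.229 0 0 0 -0.979;0.269 -0.229 -0.3 0 0 -0.979;0.269 -0.229 -0.4 0 0 -0.979;0.269 -0.229 -0.6 0 0 -0.979;0.269 -0.229 -0.6 0 0 -0.979;0.269 -0.229 -0.6 0 0 -0.979;0.269 -0.229 -0.6 0 0 -0.979;0.269 -0.229 -0.6 0 0 -0.979;0.269 -0.229 -0.3 0 0 -0.979;0 0 0 0 0 0", grip=52)

```text
time_s: 8.8
tcp_pos: [0.6291, -0.0739, 0.162]
ee_rot: [[-0.074, -0.997, -0.004], [-0.997, 0.074, 0.0], [0.0, 0.004, -1.0]]
wrist_force: [-1.0, -0.1, -0.7]
gripper_width: 0.602
gripper_force: 0.0
```

```bash
python3 - <<'E'
from h import *
s=r.sense();print(s['time_s'],s['tcp_pos'].round(4),s['joints'].round(1) if hasattr(s['joints'],'round') else s['joints'])
p,d,i=cap('wrist','w3.png')
E
```

```text
8.8 [ 0.6291 -0.0739  0.162 ] [  7.9  25.6  -3.   -0.  -61.7 -12.1]
```

View pics/w3.png

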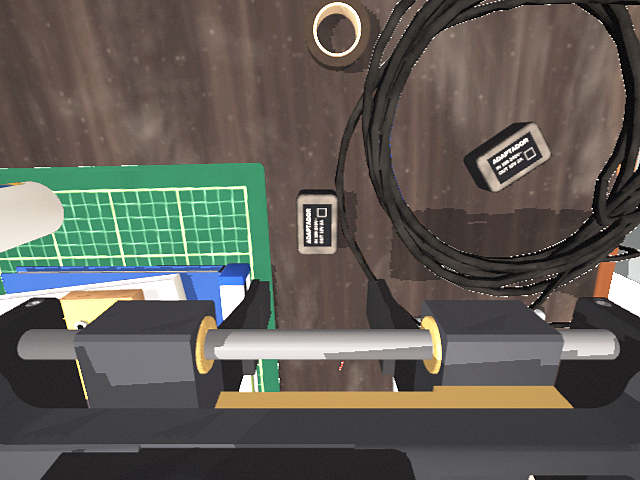

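A at (318,221), upright in the picture and between the fingers. One cable strand runs right beside it at (345,200). Refining A and checking the strand's height.

```bash
python3 - <<'E'
from h import *
z=np.load('pics/w3.png.npz'); i=dict(mtx=z['K'],R=z['R'],t=z['t']); W=world(z['d'],z)
X,Y,Z=W[...,0],W[...,1],W[...,2]
b=np.zeros((480,640),np.uint8); b[175:270,280:340]=1
m=(b>0)&(Z>.024)&(Z<.036)
c=max(cv2.findContours(m.astype(np.uint8),cv2.RETR_EXTERNAL,cv2.CHAIN_APPROX_NONE)[0],key=cv2.contourArea)
P=np.array([ray(i,*q[0],.03)[:2]*1000 for q in c],np.float32); R=cv2.minAreaRect(P);print(np.round(R[0],1),np.round(R[1],1),R[2])
for v in (200,221,240): print(v,[(u,X[v,u].round(3),Z[v,u].round(3)) for u in range(332,372,3)])
print([(u,X[221,u].round(3),Z[221,u].round(3)) for u in range(270,304,4)])
E
```

```text
[628.6 -79.5] [58.6 37.4] 84.85916137695312
200 [(332, np.float64(0.614), np.float64(0.031)), (335, np.float64(0.611), np.float64(0.031)), (338, np.float64(0.609), np.float64(0.03)), (341, np.float64(0.605), np.float64(0.01)), (344, np.float64(0.602), np.float64(0.009)), (347, np.float64(0.598), np.float64(0.001)), (350, np.float64(0.595), np.float64(0.0)), (353, np.float64(0.592), np.float64(0.001)), (356, np.float64(0.589), np.float64(0.0)), (359, np.float64(0.586), np.float64(-0.001)), (362, np.float64(0.583), np.float64(-0.001)), (365, np.float64(0.581), np.float64(-0.0)), (368, np.float64(0.578), np.float64(0.001)), (371, np.float64(0.575), np.float64(-0.001))]
221 [(332, np.float64(0.615), np.float64(0.03)), (335, np.float64(0.612), np.float64(0.031)), (338, np.float64(0.61), np.float64(0.029)), (341, np.float64(0.606), np.float64(0.011)), (344, np.float64(0.603), np.float64(0.011)), (347, np.float64(0.6), np.float64(0.009)), (350, np.float64(0.596), np.float64(0.001)), (353, np.float64(0.593), np.float64(0.0)), (356, np.float64(0.59), np.float64(-0.0)), (359, np.float64(0.587)
[... 524 characters left out ...]
float64(0.595), np.float64(0.013)), (356, np.float64(0.591), np.float64(0.0)), (359, np.float64(0.588), np.float64(0.0)), (362, np.float64(0.585), np.float64(0.0)), (365, np.float64(0.582), np.float64(0.0)), (368, np.float64(0.579), np.float64(0.002)), (371, np.float64(0.576), np.float64(0.0))]
[(270, np.float64(0.676), np.float64(0.0)), (274, np.float64(0.672), np.float64(0.001)), (278, np.float64(0.668), np.float64(-0.001)), (282, np.float64(0.664), np.float64(0.001)), (286, np.float64(0.66), np.float64(-0.001)), (290, np.float64(0.656), np.float64(0.001)), (294, np.float64(0.652), np.float64(0.001)), (298, np.float64(0.646), np.float64(0.029)), (302, np.float64(0.642), np.float64(0.031))]
```

Request:
play_rows(commands="0 -0.16 -0.95 0 0 0;0 0 -0.95 0 0 0;0 0 -0.95 0 0 0;0 0 -0.9 0 0 0;0 0 -0.7 0 0 0;0 0 -0.4 0 0 0;0 0 0 0 0 0;0 0 0 0 0 0")

```text
time_s: 9.65
tcp_pos: [0.6305, -0.0786, 0.0201]
ee_rot: [[-0.071, -0.997, 0.002], [-0.997, 0.071, -0.0], [-0.0, -0.002, -1.0]]
wrist_force: [0.2, 0.4, 0.2]
gripper_width: 0.597
gripper_force: 0.0
```

Request:
play_rows(commands="0 0 0 0 0 0;0 0 0 0 0 0;0 0 0 0 0 0;0 0 0 0 0 0;0 0 0 0 0 0", grip=20)

```text
time_s: 10.15
tcp_pos: [0.6299, -0.079, 0.0199]
ee_rot: [[-0.073, -0.997, 0.001], [-0.997, 0.073, -0.0], [-0.0, -0.001, -1.0]]
wrist_force: [-1.1, 1.5, 5.9]
gripper_width: 0.431
gripper_force: 30.0
```

Held at 38 mm, but the tips only overlap 10 mm. I'll open, drop 4 mm and regrip.

Request:
play_rows(commands="0 0 0 0 0 0;0 0 0 0 0 0;0 0 -0.14 0 0 0;0 0 0 0 0 0", grip=50)

```text
time_s: 10.55
tcp_pos: [0.6288, -0.0791, 0.0135]
ee_rot: [[-0.073, -0.997, -0.002], [-0.997, 0.073, 0.0], [0.0, 0.002, -1.0]]
wrist_force: [-0.2, -0.3, 0.6]
gripper_width: 0.568
gripper_force: 0.0
```

Request:
play_rows(commands="0 0 0 0 0 0;0 0 0 0 0 0;0 0 0 0 0 0;0 0 0 0 0 0", grip=20)

```text
time_s: 10.95
tcp_pos: [0.6295, -0.079, 0.0146]
ee_rot: [[-0.073, -0.997, 0.0], [-0.997, 0.073, 0.0], [-0.0, -0.0, -1.0]]
wrist_force: [0.5, -0.3, -1.0]
gripper_width: 0.432
gripper_force: 30.0
```

Request:
play_rows(commands="0 0 0.4 0 0 0;0 0 0.8 0 0 0;0 0 0.8 0 0 0;0 0 0.8 0 0 0;0 0 0 0 0 0")

```text
time_s: 11.45
tcp_pos: [0.6323, -0.079, 0.1036]
ee_rot: [[-0.072, -0.997, 0.009], [-0.997, 0.072, -0.0], [-0.001, -0.009, -1.0]]
wrist_force: [1.7, -0.9, -1.1]
gripper_width: 0.436
gripper_force: 30.0
```

Request:
play_rows(commands="-0.726 0.938 0 0 0 0.085;-0.726 0.938 0 0 0 0.085;-0.726 0.938 0 0 0 0.085;-0.726 0.938 0 0 0 0.085;-0.726 0.938 0 0 0 0.085;-0.726 0.938 0 0 0 0.085;-0.726 0.938 0 0 0 0.085;0 0 0 0 0 0;0 0 0 0 0 0")

```text
time_s: 12.35
tcp_pos: [0.4765, 0.1184, 0.0986]
ee_rot: [[0.018, -1.0, -0.0], [-1.0, -0.018, -0.0], [0.0, 0.0, -1.0]]
wrist_force: [0.2, -0.6, -1.8]
gripper_width: 0.434
gripper_force: 30.0
```

```bash
python3 - <<'E'
from h import *
s=r.sense();print(s['time_s'],s['tcp_pos'].round(4),s['ee_rot'].round(3).tolist())
cap('wrist','w4.png')
E
```

```text
12.35 [0.4765 0.1184 0.0986] [[0.018, -1.0, -0.0], [-1.0, -0.018, -0.0], [0.0, 0.0, -1.0]]
```

View pics/w4.png

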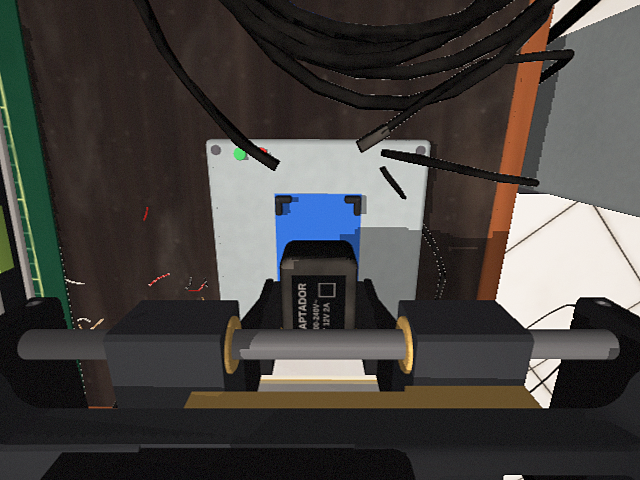

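The brick (281–357) is centred over the pad (275–362) and level. Lowering it.

Request:
play_rows(commands="0 0 -0.6 0 0 0;0 0 -0.6 0 0 0;0 0 -0.5 0 0 0;0 0 -0.2 0 0 0;0 0 0 0 0 0;0 0 0 0 0 0")

```text
time_s: 13.0
tcp_pos: [0.4778, 0.1178, 0.042]
ee_rot: [[0.016, -1.0, 0.001], [-1.0, -0.016, 0.0], [-0.0, -0.001, -1.0]]
wrist_force: [0.0, -0.4, -1.6]
gripper_width: 0.434
gripper_force: 30.0
```

Request:
play_rows(commands="0 0 -0.12 0 0 0;0 0 -0.1 0 0 0;0 0 0 0 0 0;0 0 0 0 0 0")

```text
time_s: 13.4
tcp_pos: [0.4771, 0.118, 0.0352]
ee_rot: [[0.016, -1.0, 0.0], [-1.0, -0.016, 0.0], [-0.0, -0.0, -1.0]]
wrist_force: [-0.8, -0.1, -1.2]
gripper_width: 0.433
gripper_force: 30.0
```

Request:
play_rows(commands="0 0 -0.05 0 0 0;0 0 -0.03 0 0 0;0 0 0 0 0 0")

```text
time_s: 13.7
tcp_pos: [0.4769, 0.1179, 0.0325]
ee_rot: [[0.016, -1.0, -0.0], [-1.0, -0.016, -0.0], [0.0, 0.0, -1.0]]
wrist_force: [-0.4, 0.0, -1.6]
gripper_width: 0.438
gripper_force: 30.0
```

Request:
play_rows(commands="0 0 -0.03 0 0 0;0 0 -0.02 0 0 0;0 0 0 0 0 0")

```text
time_s: 14.0
tcp_pos: [0.4771, 0.118, 0.0324]
ee_rot: [[0.017, -1.0, 0.0], [-1.0, -0.017, -0.0], [0.0, -0.0, -1.0]]
wrist_force: [-4.1, 0.1, 8.3]
gripper_width: 0.433
gripper_force: 30.0
```

Contact, 8 N upward. Releasing and retreating straight up.

Request:
play_rows(commands="0 0 0 0 0 0;0 0 0 0 0 0;0 0 0 0 0 0;0 0 0.4 0 0 0;0 0 0.8 0 0 0;0 0 1 0 0 0;0 0 1 0 0 0;0 0 1 0 0 0;0 0 1 0 0 0;0 -1 1 0 0 0;0 -1 1 0 0 0;0 -1 0 0 0 0;0 0 0 0 0 0", grip=54)

```text
time_s: 15.3
tcp_pos: [0.4769, 0.0258, 0.2481]
ee_rot: [[0.013, -1.0, 0.002], [-1.0, -0.013, 0.001], [-0.001, -0.002, -1.0]]
wrist_force: [-0.8, 0.6, -0.3]
gripper_width: 0.619
gripper_force: 0.0
```

```bash
python3 - <<'E'
from h import *
s=r.sense();print(s['time_s'],s['tcp_pos'].round(4))
p,d,i=cap('scene','s5.png')
W=world(d,i);X,Y,Z=W[...,0],W[...,1],W[...,2]
hsv=cv2.cvtColor(p,cv2.COLOR_BGR2HSV)
m=(abs(X-.477)<.05)&(abs(Y-.118)<.05)&(Z>.042)&(Z<.056)
P=W[m]
if len(P): R=cv2.minAreaRect((P[:,:2]*1000).astype(np.float32));print(len(P),R,np.median(P[:,2]))
o=(hsv[...,0]>5)&(hsv[...,0]<18)&(hsv[...,1]>150)&(hsv[...,2]>120)&(Z>.09)&(Z<.25)&(X>.3)&(X<.65)&(Y>0)&(Y<.4)
P=W[o];print(len(P),P.mean(0) if len(P) else '')
cv2.imwrite('pics/s5c.png',cv2.resize(p[180:420,200:460],None,fx=2.3,fy=2.3))
E
```

```text
15.3 [0.4769 0.0258 0.2481]
226 ((474.19482421875, 102.06179809570312), (28.90826416015625, 47.496456146240234), 64.55209350585938) 0.04888146157293071
408 [0.4740318  0.28124925 0.16583177]
```

View pics/s5c.png

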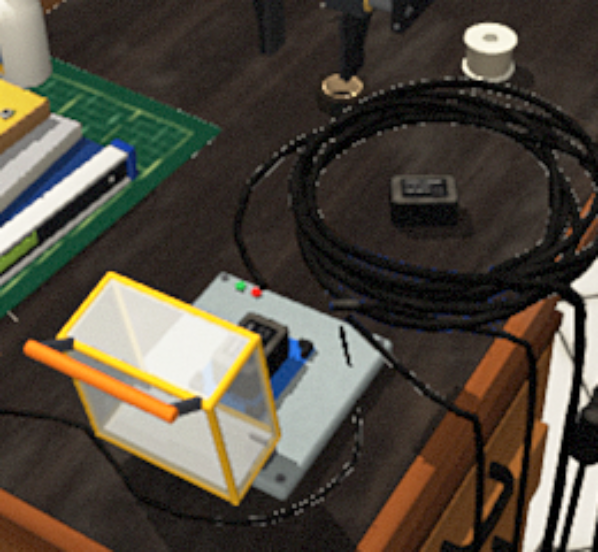

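Scene: the brick sits between the fences, its top at 49 mm (expected 48.5). The guard is open, with its handle at (0.474, 0.281) m. Tape and spool look undisturbed. Going back to the handle.

Request:
play_rows(commands="0 0.775 0 0 0 0.952;0 0.775 0 0 0 0.952;0 0.775 0 0 0 0.952;0 0.775 0 0 0 0.952;0 0.775 0 0 0 0.952;0 0.775 0 0 0 0.952;0 0.775 0 0 0 0.952;0 0.775 0 0 0 0.952;0 0.775 0 0 0 0.952;0 0.775 0 0 0 0.952;0 0.775 0 0 0 0.952;0 0 0 0 0 0;0 0 0 0 0 0", grip=34)

```text
time_s: 16.65
tcp_pos: [0.4764, 0.2843, 0.2461]
ee_rot: [[1.0, 0.016, -0.002], [0.016, -1.0, -0.001], [-0.002, 0.001, -1.0]]
wrist_force: [-0.2, 0.5, -0.3]
gripper_width: 0.392
gripper_force: 0.0
```

```bash
python3 - <<'E'
from h import *
s=r.sense();print(s['time_s'],s['tcp_pos'].round(4),s['joints'])
p,d,i=cap('wrist','w6.png');W=world(d,i);Z=W[...,2]
hsv=cv2.cvtColor(p,cv2.COLOR_BGR2HSV)
o=(hsv[...,0]>5)&(hsv[...,0]<18)&(hsv[...,1]>150)&(hsv[...,2]>120)&(Z>.12)&(Z<.2)
P=W[o];print(len(P),P.mean(0),P.min(0),P.max(0))
E
```

```text
16.65 [0.4764 0.2843 0.2461] [ 4.75579699e+01  1.43276246e+01 -7.27894485e+00 -9.75045810e-03
 -6.85148401e+01  4.33622837e+01]
1722 [0.47983156 0.28140958 0.16917984] [0.41541024 0.1935414  0.15083586] [0.53697742 0.28767887 0.17238397]
```

Request:
play_rows(commands="0 -0.06 -0.9 0 0 0;0 0 -0.9 0 0 0;0 0 -0.8 0 0 0;0 0 -0.5 0 0 0;0 0 0 0 0 0;0 0 0 0 0 0")

```text
time_s: 17.3
tcp_pos: [0.4774, 0.2815, 0.1547]
ee_rot: [[1.0, 0.015, 0.001], [0.015, -1.0, -0.0], [0.001, 0.0, -1.0]]
wrist_force: [0.3, 0.2, -0.8]
gripper_width: 0.388
gripper_force: 0.0
```

Request:
play_rows(commands="0 0 0 0 0 0;0 0 0 0 0 0;0 0 0 0 0 0;0 0 0 0 0 0", grip=0)

```text
time_s: 17.7
tcp_pos: [0.4772, 0.2822, 0.1547]
ee_rot: [[1.0, 0.016, 0.001], [0.016, -1.0, 0.001], [0.001, -0.001, -1.0]]
wrist_force: [-0.6, 3.7, 2.2]
gripper_width: 0.113
gripper_force: 2.9
```

```bash
python3 - <<'E'
import numpy as np
A=np.linspace(1.735,0,21)
y=-150*np.cos(A)+75*np.sin(A); z=150*np.sin(A)+75*np.cos(A)
print(y[-1]-y[0],z[-1]-z[0]); print(';'.join(f'0 {a:.2f} {b:.2f} 0 0 0' for a,b in zip(np.diff(y)/30,np.diff(z)/30)))
E
```

```text
-248.51117822676818 -60.7223185934204
0 -0.40 0.27 0 0 0;0 -0.43 0.23 0 0 0;0 -0.44 0.19 0 0 0;0 -0.46 0.15 0 0 0;0 -0.47 0.11 0 0 0;0 -0.48 0.07 0 0 0;0 -0.48 0.03 0 0 0;0 -0.48 -0.01 0 0 0;0 -0.48 -0.05 0 0 0;0 -0.48 -0.09 0 0 0;0 -0.47 -0.14 0 0 0;0 -0.45 -0.18 0 0 0;0 -0.44 -0.21 0 0 0;0 -0.41 -0.25 0 0 0;0 -0.39 -0.29 0 0 0;0 -0.37 -0.32 0 0 0;0 -0.34 -0.35 0 0 0;0 -0.31 -0.38 0 0 0;0 -0.27 -0.40 0 0 0;0 -0.24 -0.42 0 0 0
```

Request:
play_rows(commands="0 0 0 0 0 0;0 -0.40 0.27 0 0 0;0 -0.43 0.23 0 0 0;0.01 -0.44 0.19 0 0 0;0 -0.46 0.15 0 0 0;0.01 -0.47 0.11 0 0 0;0 -0.48 0.07 0 0 0;0.01 -0.48 0.03 0 0 0;0 -0.48 -0.01 0 0 0;0.01 -0.48 -0.05 0 0 0;0 -0.48 -0.09 0 0 0")

```text
time_s: 18.8
tcp_pos: [0.479, 0.143, 0.1816]
ee_rot: [[1.0, 0.016, 0.002], [0.016, -1.0, 0.001], [0.002, -0.001, -1.0]]
wrist_force: [3.0, 3.0, -0.1]
gripper_width: 0.103
gripper_force: 30.0
```

Request:
play_rows(commands="0 -0.47 -0.14 0 0 0;0 -0.45 -0.18 0 0 0;0.01 -0.44 -0.21 0 0 0;0 -0.41 -0.25 0 0 0;0.01 -0.39 -0.29 0 0 0;0 -0.37 -0.32 0 0 0;0 -0.34 -0.35 0 0 0;0 -0.31 -0.38 0 0 0;0 -0.27 -0.40 0 0 0;0 -0.24 -0.42 0 0 0;0 0 0 0 0 0;0 0 0 0 0 0")

```text
time_s: 20.0
tcp_pos: [0.4787, 0.0327, 0.0915]
ee_rot: [[1.0, 0.016, -0.001], [0.016, -1.0, -0.0], [-0.001, 0.0, -1.0]]
wrist_force: [5.7, -0.7, -3.0]
gripper_width: 0.107
gripper_force: 30.0
```

Request:
play_rows(commands="0 0 -0.08 0 0 0;0 0 -0.08 0 0 0;0 0 0 0 0 0;0 0 0 0 0 0")

```text
time_s: 20.4
tcp_pos: [0.4789, 0.0324, 0.0906]
ee_rot: [[1.0, 0.018, 0.0], [0.018, -1.0, -0.002], [0.0, 0.002, -1.0]]
wrist_force: [-3.5, 0.3, 23.6]
gripper_width: 0.101
gripper_force: 30.0
```

The guard is on its stop, 24 N upward. Releasing and lifting away.

Request:
play_rows(commands="0 0 0.05 0 0 0;0 0 0 0 0 0;0 0 0 0 0 0;0 0 0 0 0 0", grip=34)

```text
time_s: 20.8
tcp_pos: [0.4772, 0.0325, 0.0883]
ee_rot: [[1.0, 0.016, -0.004], [0.016, -1.0, -0.001], [-0.004, 0.001, -1.0]]
wrist_force: [0.1, 0.3, 0.7]
gripper_width: 0.356
gripper_force: 0.0
```

Request:
play_rows(commands="0 0 0.5 0 0 0;0 0 1 0 0 0;0 0 1 0 0 0;0 0 1 0 0 0;0 0 1 0 0 0;0 0 0 0 0 0;0 0 0 0 0 0")

```text
time_s: 21.5
tcp_pos: [0.4783, 0.0331, 0.2243]
ee_rot: [[1.0, 0.016, -0.001], [0.016, -1.0, 0.0], [-0.001, -0.0, -1.0]]
wrist_force: [-0.7, -1.0, -1.3]
gripper_width: 0.393
gripper_force: 0.0
```

```bash
python3 - <<'E'
from h import *
s=r.sense();print(s['time_s'],s['tcp_pos'].round(4))
p,d,i=cap('wrist','w7.png');W=world(d,i);Z=W[...,2]
hsv=cv2.cvtColor(p,cv2.COLOR_BGR2HSV)
o=(hsv[...,0]>5)&(hsv[...,0]<18)&(hsv[...,1]>150)&(hsv[...,2]>120)&(Z>.07)&(Z<.2)
P=W[o];print(len(P),np.median(P,0))
y=(hsv[...,0]>18)&(hsv[...,0]<33)&(hsv[...,1]>120)&(abs(W[...,0]-.48)<.1)&(abs(W[...,1]-.12)<.1)&(Z>.07)
Q=W[y];A=np.c_[Q[:,1],np.ones(len(Q))];print('hood top slope vs y',np.linalg.lstsq(A,Q[:,2],rcond=None)[0],np.median(Q[:,2]))
E
```

```text
21.5 [0.4783 0.0331 0.2243]
1381 [0.48293042 0.03283047 0.10973695]
hood top slope vs y [-1.41490445  0.29664117] 0.08208847089085095
```

View pics/w7.png

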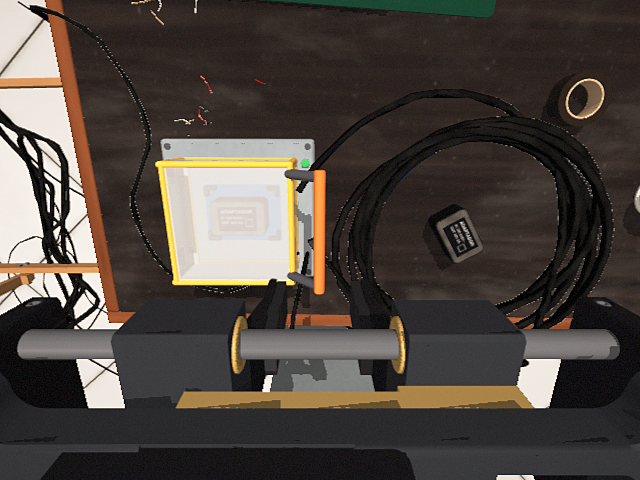

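The handle top is at 110 mm, which is the shut height. Under the hood the brick lies flat within the fences at (238,216). Tape is in place and the fingers are clear.

```bash
python3 -c "
from station import r
print(r.finish_job())"
```

```text
the job is handed in; nothing more can be done
None
```

The brick beside the coil is set flat in the nest and released, the guard is shut over it, the spool and tape look unmoved, and the job was handed in at about 21.5 s (no verdict was returned).

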